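# Clamp the tile and take up the scriber

### The job

Get ready to incise the clay tile: press the raised hold-down bar of the jig fully down onto the tile, and then draw the scriber (the tallest of the three tools, with the plain wooden handle) up out of its stand. Lean it over about 45 degrees like a pencil and finish still holding it, steady in the gripper, with its point down and about 4 cm above the middle of the tile. The point must not touch the tile, and the tile, the other two tools and everything else on the table are to be left where they are.

Things in the scene. Friction and masses are not known exactly. Their poses are not given: they have to be found in the camera images.
- jig: Fixed plywood base board of the decorating jig, 190 x 190 x 18 mm thick, lying flat on the table. Origin: centre of its underside. Low fences (6 mm high) surround the tile in its middle. The hold-down bar runs along the board's x axis at its y = +45 mm.
- tile: Loose square clay tile, 120 x 120 x 10 mm, lying in the middle of the jig, its underside 18 mm and its top 28 mm above the table. Origin: centre of its underside.
- tile_mid (a point): Centre of the tile's top face, z up.
- clamp (a joint): Steel hold-down bar hinged at the jig's far side (+x of the jig). Angle in rad: 0 = level, fully down, its rubber foot on the tile (end stop); larger = free end raised higher, starts at 0.6 to 0.95. A stiff friction hinge: it stays where it is left, and about 1 to 3 N on the free end moves it down.
- clamp_hinge (a point): Hinge axis of the bar, 45 mm above the table; its axes are those of the jig, and the hinge turns about y.
- paddle (a point): Centre of the top face of the paddle at the bar's free end (paddle 36 x 40 x 12 mm), to be pushed down; 185 mm from the hinge along the bar towards the jig's -x, 6 mm above the bar's mid plane. Its z axis is the outward normal of the top face; it turns with the bar. When closed it is 51 mm above the table.
- stand: Fixed wooden tool stand, 70 x 210 x 60 mm high, with three square wells 13 mm wide and 50 mm deep in a row along its y axis, 70 mm apart. Origin: centre of its underside. The three tools stand upright in the wells, any tool in any well.
- scriber: The scriber: straight round tool 190 mm long, about 60 g. Origin at its point (lower end), z axis towards the handle's top. Steel point for 24 mm, steel shank 12 mm across up to 66 mm, plain wooden handle 16 mm across from 72 to 184 mm. Stands point down in its well, point 10 mm and top 200 mm above the table: the tallest of the three. Lift it over 50 mm to leave the well.
- point (a point): The scriber's point, at its lower end (same as the scriber's origin).
- handle_top (a point): Top end of the scriber's handle, 190 mm from the point.
- loop_tool: Bystander: wooden loop tool with a square wire loop 32 mm wide on top, standing in the stand, top 144 mm above the table. Origin at its lower end.
- brush: Bystander: short brush standing bristles up in the stand, 24 mm wide, top 150 mm above the table. Origin at its lower end.
- cup: Bystander: terracotta cup, 64 mm across, 70 mm high, on the table about in the middle between jig and stand. Origin: centre of its underside.
- roller: Bystander: wooden clay roller lying across in front of the robot, 190 mm long along its y, 44 mm thick. Origin: underside of its middle.
- bowl: Bystander: yellow plastic bowl, 150 mm across, 80 mm high, at the far side. Origin: centre of its underside.
- sanding_block: Bystander: dark block 90 x 50 x 30 mm at the left. Origin: centre of its underside.
- jar: Bystander: white glaze jar, 60 mm across, 80 mm high, at the left. Origin: centre of its underside.
- slat: Bystander: wooden slat 300 x 30 x 10 mm at the right. Origin: centre of its underside.
There are look-alikes about, which are no part of the job. What is shaped like the scriber but green is not meant.

How it is judged:
By the outcome, as a careful person would: the job done as asked, in the order asked, and still so for the second after the job is handed in, while the arm keeps its last pose, push and grip.
It also fails if it takes over 64 s, if anything falls off the work surface, if the arm or the gripper's body presses on something with over 40 N, if the wrist force passes 120 N, or if a joint passes its speed limit or range.

### The arm

A 7-joint arm with a two-finger parallel gripper is mounted at the origin on the work surface. World frame = base frame: x ahead of the robot, y to its left, z up, the work surface at z = 0. Lengths are in m, angles in rad, forces in N, time in s.
With the tool pointing down it reaches from about 0.425 to 0.825 m from the base axis. Payload 3.6 kg.
Tool frame: the origin (TCP) lies midway between the tips of the shut fingers; the grasp point (between the pads) lies 19 mm behind it; z points along the fingers, y is the line along which they close (so a half turn about z gives the same grasp; the last joint's range is limited). The gripper opens to 93 mm and grips with 3 to 60 N. Pads are 15 mm wide; open, the fingers measure 128 mm over their backs; the gripper's body (75 mm by 188 mm) begins 65 mm behind the grasp point.
Start: joints at [-1.141, 0.615, -0.013, 1.423, 0.008, 1.103, -0.04], TCP at [0.287, 0.583, 0.219] pointing down, gripper open.
Joint ranges: [-3.12, 3.12], [-0.3, 2.06], [-1.34, 1.32], [0.26, 2.42], [-1.36, 4.5], [0.01, 1.98], [-2.84, 2.84]. Speed limits (rad/s): [2.79, 2.79, 3.14, 3.14, 3.14, 3.14, 3.14].

### API

Orientations are given as a unit quaternion [x, y, z, w].
In Python, from workcell import bot, viewer, ticket gives the robot as it stands.
- The arm moves only by the shell command python3 -m crank 'ROWS' [FORCE]. ROWS is text: rows parted by semicolons, each of 7 numbers parted by spaces: the opening, from -1 (shut) to 1 (fully open), then the shift along the tool's x, y, z normalised to -1 to 1, where 1 is 15 cm, then the turn, a rotation vector about the tool's x, y, z normalised to -1 to 1, where 1 is 90 degrees. A call has 1 to 8 rows; each row is the pose to reach, as a shift and turn from the pose commanded when the call began, along the tool's axes at that moment; what a row does not reach only later rows make up. A row lasts 1/10 s, in which the tool goes at most 50 mm and 8.59 degrees, less where a joint would pass 70% of its speed; a pose out of reach is approached as far as the arm can. A call with a number of a shift or a turn outside -1 to 1 is refused whole. A call with a gripper value outside its range is refused whole. The fingers move at their own pace and stop on an object; FORCE is the grip in N (left out, the last holds). Time passes only in rows, so rows that repeat a pose let the fingers close. It gives the time, the measured TCP pose, the force, the opening and the grip force at its end, in the units of the state.
- bot.get_obs(): the state, without advancing time (a new reading comes with each control period).
- viewer.snapshot(name): name is "side" or "top"; returns the picture (480x640x3 uint8, blue, green, red); there is no depth.
- viewer.camera_model(name): a dict with "fx", "fy", "cx", "cy" (pixels), "k1" (the pictures are not rectified: a ray, as slopes to the right and down, at radius r is drawn at 1 + k1 r^2 times it, then the intrinsics apply), "cam_to_world" (4x4, takes a point from camera to world coordinates). Camera axes: x right, y down, z forward; pixel columns grow to the right and rows downward; lengths in m; the calibration is good to about 2 mm. A picture is of the moment at which its call begins. camera_model takes no time and is no camera call.
- ticket.finish_job(): hands the job in; it is judged then, once.
The state is a dict: "t": time; "joint_positions": joint angles; "joint_vel": joint speeds; "effort": joint torques, N m; "tool_pos": TCP position; "tcp_rot": TCP orientation; "contact_force": force on the tool from outside, world axes, zero at the start; "wrist_torque": the same for the moment, N m; "finger_gap": opening from 0.0 (shut) to 1.0 (fully open); "grip_force": force on a finger pad.
Only numpy, scipy, OpenCV 4.12 (cv2) and the standard library are available. Lean on these libraries where they do the work, as an engineer would, in place of code of your own. Each camera call takes 0.05 s, during which the arm holds its last target. There are 200 camera calls.

## Working session

There is one attempt and no reset: what is moved stays moved. The work goes in short steps, Python scripts to look and compute and a shell command to move; the robot and the scene stay as the last step left them, time stands still between calls to the robot, and variables do not carry over. Pictures are saved under pics/ and viewed, at most 10 in all, crops included, and the job is handed in when it is done.

```bash
ls; mkdir -p pics; python3 - <<'E'
from workcell import bot, viewer
import cv2,numpy as np
np.set_printoptions(precision=4,suppress=True)
for n in("side","top"):
    cv2.imwrite(f"pics/{n}0.png",viewer.snapshot(n)); m=viewer.camera_model(n); print(n,{k:(np.array(v)) for k,v in m.items()})
o=bot.get_obs(); print(o)
E
```

```text
pics
side {'fx': array(437.1562), 'fy': array(437.1562), 'cx': array(320.6595), 'cy': array(240.5917), 'k1': array(-0.0522), 'cam_to_world': array([[ 0.8536, -0.2652,  0.4483,  0.0871],
       [-0.5207, -0.412 ,  0.7477, -0.7894],
       [-0.0136, -0.8717, -0.4898,  0.6825],
       [ 0.    ,  0.    ,  0.    ,  1.    ]])}
top {'fx': array(598.5894), 'fy': array(598.5894), 'cx': array(326.4378), 'cy': array(237.9767), 'k1': array(-0.0034), 'cam_to_world': array([[ 0.0347, -0.975 ,  0.2193,  0.2293],
       [-0.9994, -0.0352,  0.0016,  0.0162],
       [ 0.0062, -0.2192, -0.9757,  1.6784],
       [ 0.    ,  0.    ,  0.    ,  1.    ]])}
{'t': 0.1, 'joint_positions': array([-1.1405,  0.6158, -0.0126,  1.4248,  0.0081,  1.1034, -0.0404]), 'joint_vel': array([ 0.0012, -0.0012, -0.0009, -0.0046,  0.001 , -0.0006,  0.0009]), 'effort': array([  0.0013, -46.0044,   0.2099, -16.6245,  -0.0613,   0.0169,
         0.0001]), 'tool_pos': array([0.2864, 0.5827, 0.2176]), 'tcp_rot': array([ 0.2264,  0.974 , -0.0011, -0.0002]), 'contact_force': array([ 0.1827, -1.0398,  0.158 ]), 'wrist_torque': array([ 0.0195, -0.0303,  0.0415]), 'grip_force': 0.0, 'finger_gap': 0.9988130093397136}
```

View pics/side0.png

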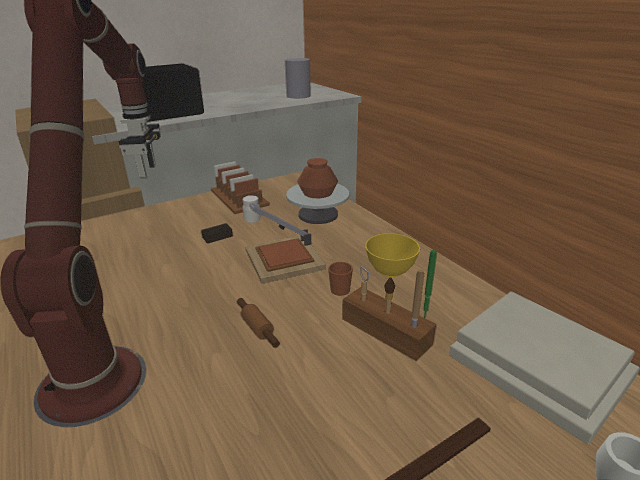

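View pics/top0.png

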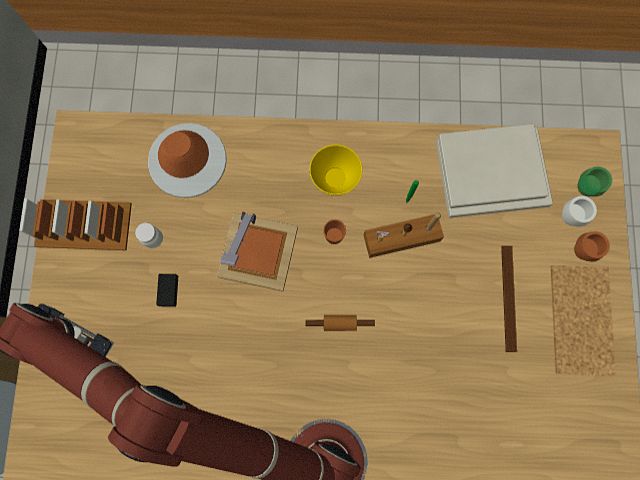

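Side view: the jig is at (285,258) with its bar rising from the hinge at (306,238) to about (252,207). The stand is at (390,325), holding the loop tool (364,285), the brush (389,295) and a plain wooden handle (417,295). The green look-alike is behind it at (430,285). Top view: jig (258,252), stand (403,236), wooden tool (433,222), green one (412,191).

Two candidates: wooden (417,295) and green (430,285). The wooden one fits, because it has a plain handle and stands in the stand's well. I'll confirm this in an enlarged crop.

```bash
cat > h.py <<'E'
import numpy as np,cv2
from workcell import bot,viewer
from scipy.spatial.transform import Rotation as R
np.set_printoptions(precision=4,suppress=True)
def K(m): return np.array([[m["fx"],0,m["cx"]],[0,m["fy"],m["cy"]],[0,0,1.]]),np.array([m["k1"],0,0,0,0.])
def ray(n,px):
    m=viewer.camera_model(n);k,d=K(m);T=np.array(m["cam_to_world"])
    s=cv2.undistortPoints(np.array(px,float).reshape(-1,1,2),k,d)[:,0]
    return T[:3,3],np.c_[s,np.ones(len(s))]@T[:3,:3].T
def plane(n,px,z):
    c,v=ray(n,px); return c+v*((z-c[2])/v[:,2:])
def two(ps,pt):
    (c1,a),(c2,b)=ray("side",ps),ray("top",pt); a,b=a[0],b[0]
    s=np.linalg.lstsq(np.c_[a,-b],c2-c1,rcond=None)[0]
    p,q=c1+a*s[0],c2+b*s[1]; return (p+q)/2,np.linalg.norm(p-q)
def proj(n,P):
    m=viewer.camera_model(n);k,d=K(m);T=np.linalg.inv(np.array(m["cam_to_world"]))
    return cv2.projectPoints(np.array(P,float).reshape(-1,3),cv2.Rodrigues(T[:3,:3])[0],T[:3,3],k,d)[0][:,0]
E
python3 - <<'E'
from h import *
s=cv2.imread("pics/side0.png");t=cv2.imread("pics/top0.png")
def c(i,x,y,w,h,W,H):
    o=cv2.resize(i[y:y+h,x:x+w],(W,H),interpolation=cv2.INTER_CUBIC)
    for q in range(0,w,10): cv2.putText(o,str(x+q) if q%20==0 else"|",(q*W//w,8),0,.3,(255,255,255),1)
    for q in range(10,h,10): cv2.putText(o,str(y+q),(0,q*H//h+3),0,.3,(255,255,255),1)
    return o
a=np.vstack([c(s,335,240,110,120,330,360),c(s,240,190,90,65,330,240)])
b=np.vstack([c(t,210,200,95,100,342,360),c(t,360,180,95,66,342,240)])
cv2.imwrite("pics/crop.png",np.hstack([a,b]))
# stand top contour and jig contours
hsv=cv2.cvtColor(t,cv2.COLOR_BGR2HSV)
for p in [(258,250),(290,240),(225,272),(403,240),(375,245),(340,260),(260,210)]: print(p,hsv[p[1],p[0]])
E
```

```text
(258, 250) [ 11 167 145]
(290, 240) [ 20  97 165]
(225, 272) [ 20  96 162]
(403, 240) [ 15 179 131]
(375, 245) [ 15 166 135]
(340, 260) [ 18 113 172]
(260, 210) [ 18 122 169]
```

View pics/crop.png

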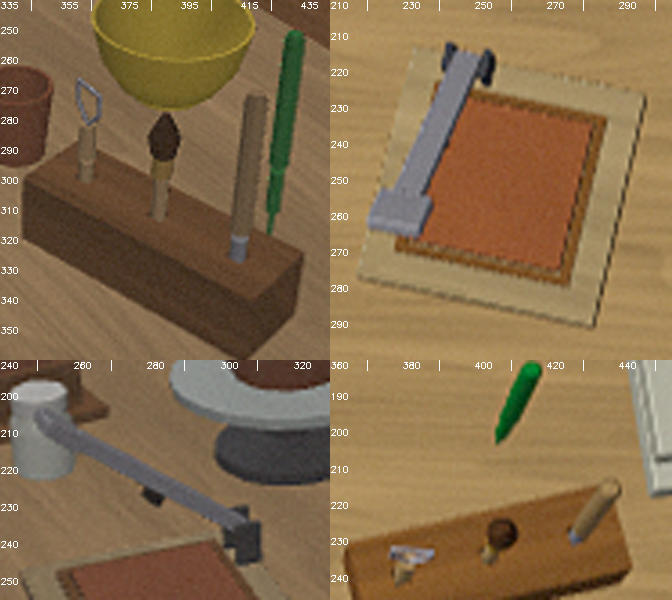

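The crop confirms the scriber: a plain wooden handle with a steel shank, in the stand's right-hand well, side view top ≈(420,272) and base ≈(414,327). The green tool at (430,285) stands on the table behind the stand. In the top view the jig corners are about (234,213), (297,226), (283,291), (217,276), and the paddle is at about (229,258).

```bash
python3 - <<'E'
from h import *
C=plane("top",[(233.6,213),(297.2,226.4),(283,290.6),(217.5,276.4)],.018)
print(C, np.linalg.norm(C-np.roll(C,1,0),axis=1))
c=C.mean(0); ex=((C[0]-C[3])+(C[1]-C[2]));ex/=np.linalg.norm(ex);ey=np.array([-ex[1],ex[0],0]);print("jig",c,ex,"yaw",np.arctan2(ex[1],ex[0]))
# hinge: assume x=+? from top view axle pixel (254.5... )
h=plane("top",[((468-330)/3.6+210,200+63/3.6)],.045)[0]; d=h-c; print("hinge",h,"in jig",d@ex,d@ey)
top=((400-330)/3.6+210,200+208/3.6)
print("paddle tri",*two((252.3,206.5),top))
c0,v=ray("top",[top])
H=c+ex*(d@ex)+ey*.045;H[2]=.045
for th in np.arange(.5,1,.05):
    P=H-ex*(.185*np.cos(th)-.006*np.sin(th))+np.array([0,0,.185*np.sin(th)+.006*np.cos(th)])
    print(round(th,2),P,proj("top",P)[0],proj("side",P)[0])
print("scr top",*two((420.3,271.7),(437,215.8)),plane("top",[(437,215.8)],.2),plane("side",[(420.3,271.7)],.2))
print("scr base",*two((414.3,325),(427.5,228.5)),plane("top",[(427.5,228.5)],.06))
# stand outline
t=cv2.imread("pics/top0.png");hsv=cv2.cvtColor(t,cv2.COLOR_BGR2HSV)
m=np.zeros(hsv.shape[:2],np.uint8);m[205:265,355:450]=(cv2.inRange(hsv,(8,140,40),(19,255,160)))[205:265,355:450]
k=max(cv2.findContours(m,0,2)[0],key=cv2.contourArea);B=cv2.boxPoints(cv2.minAreaRect(k));W=plane("top",B,.06);print("stand",B,W,np.linalg.norm(W-np.roll(W,1,0),axis=1),W.mean(0))
E
```

```text
[[0.6663 0.2876 0.018 ]
 [0.6334 0.1036 0.018 ]
 [0.4479 0.1347 0.018 ]
 [0.4813 0.32   0.018 ]] [0.1878 0.1869 0.188  0.1882]
jig [0.5572 0.2115 0.018 ] [ 0.9856 -0.1692  0.    ] yaw -0.1699842560098876
hinge [0.6476 0.2408 0.045 ] in jig 0.08409633544759648 0.044224260912853336
paddle tri [0.5033 0.2669 0.1678] 0.0093309968744368
0.5 [0.4905 0.2686 0.139 ] [229.513 266.327] [250.4335 216.2285]
0.55 [0.4954 0.2677 0.1468] [229.5029 263.9824] [251.8709 213.4334]
0.6 [0.5006 0.2668 0.1544] [229.5432 261.4915] [253.4554 210.686 ]
0.65 [0.5061 0.2659 0.1617] [229.6345 258.8604] [255.1828 207.9951]
0.7 [0.5121 0.2649 0.1688] [229.7771 256.096 ] [257.0483 205.3694]
0.75 [0.5183 0.2638 0.1755] [229.971  253.2057] [259.0467 202.8173]
0.8 [0.5249 0.2627 0.1819] [230.2163 250.1977] [261.1722 200.3471]
0.85 [0.5318 0.2615 0.1879] [230.5124 247.0807] [263.4182 197.9668]
0.9 [0.539  0.2602 0.1936] [230.859  243.8642] [265.778  195.6841]
0.95 [0.5465 0.259  0.199 ] [231.2552 240.5581] [268.2444 193.5063]
scr top [ 0.6326 -0.2636  0.1957] 0.003694412195527504 [[ 0.6299 -0.2617  0.2   ]] [[ 0.63   -0.2686  0.2   ]]
scr base [ 0.6333 -0.2633  0.0568] 0.005060856587095675 [[ 0.6303 -0.2614  0.06  ]]
stand [[361.9077 230.2211]
 [438.1529 212.7937]
 [444.4461 240.3266]
 [368.201  257.7541]] [[ 0.6187 -0.0789  0.06  ]
 [ 0.6766 -0.2913  0.06  ]
 [ 0.5982 -0.3083  0.06  ]
 [ 0.5415 -0.0979  0.06  ]] [0.0796 0.2202 0.0802 0.2179] [ 0.6088 -0.1941  0.06  ]
```

```bash
python3 -m crank '-1 -0.3 -0.17 0 0 0 0;-1 -0.6 -0.34 0 0 0 0;-1 -0.9 -0.5 0 0 0 0;-1 -1 -0.56 0 0 0 0;-1 -1 -0.56 0 0 0 0' 20; python3 -m crank '-1 -0.3 -0.17 0 0 0 -0.08;-1 -0.6 -0.34 0 0 0 -0.16;-1 -0.9 -0.5 0 0 0 -0.24;-1 -1 -0.56 0 0 0 -0.292;-1 -1 -0.56 0 0 0 -0.292;-1 -1 -0.56 0 0 0 -0.292'
python3 - <<'E'
from h import *
o=bot.get_obs();print(o["joint_positions"],o["tool_pos"],R.from_quat(o["tcp_rot"]).as_matrix())
print("green",*two((433.5,251),(417.5,182)), "cup",plane("top",[(335,231)],.035))
E
```

```text
t: 0.6
tool_pos: [0.3879, 0.4369, 0.2184]
tcp_rot: [0.231, 0.973, -0.002, 0.001]
contact_force: [-0.5, 0.3, -0.2]
finger_gap: 0.624
grip_force: 0.0
t: 1.2
tool_pos: [0.4807, 0.3022, 0.2184]
tcp_rot: [-0.001, 1.0, 0.001, -0.001]
contact_force: [0.2, 0.9, -0.1]
finger_gap: 0.101
grip_force: 0.0
[-0.5207  0.4885 -0.1192  1.6661  0.064   0.9911  0.912 ] [0.4807 0.3022 0.2184] [[-1.     -0.0025 -0.0016]
 [-0.0025  1.      0.0017]
 [ 0.0016  0.0017 -1.    ]]
green [ 0.7213 -0.213   0.1909] 0.0004555868268814545 cup [[ 0.6197 -0.0045  0.035 ]]
```

```bash
python3 -m crank '-1 -0.13 -0.235 0.1 0 0 0;-1 -0.13 -0.235 0.19 0 0 0;-1 -0.13 -0.235 0.19 0 0 0;-1 -0.13 -0.235 0.19 0 0 0'; python3 -m crank '-1 0 0 0.1 0 0 0;-1 0 0 0.2 0 0 0;-1 0.06 0.01 0.333 0 0 0;-1 0.127 0.02 0.467 0 0 0' ; python3 - <<'E'
from h import *
cv2.imwrite("pics/s1.png",viewer.snapshot("side")[150:300,200:400].repeat(4,0).repeat(4,1)); print(bot.get_obs()["tool_pos"])
E
```

```text
t: 1.6
tool_pos: [0.4997, 0.2684, 0.1902]
tcp_rot: [-0.003, 1.0, 0.001, -0.001]
contact_force: [0.6, 0.8, -0.2]
finger_gap: 0.007
grip_force: 0.0
t: 2.0
tool_pos: [0.4824, 0.2714, 0.1209]
tcp_rot: [-0.002, 1.0, 0.002, 0.002]
contact_force: [0.8, 0.5, 0.1]
finger_gap: 0.01
grip_force: 0.3
[0.4778 0.2705 0.1175]
```

View pics/s1.png

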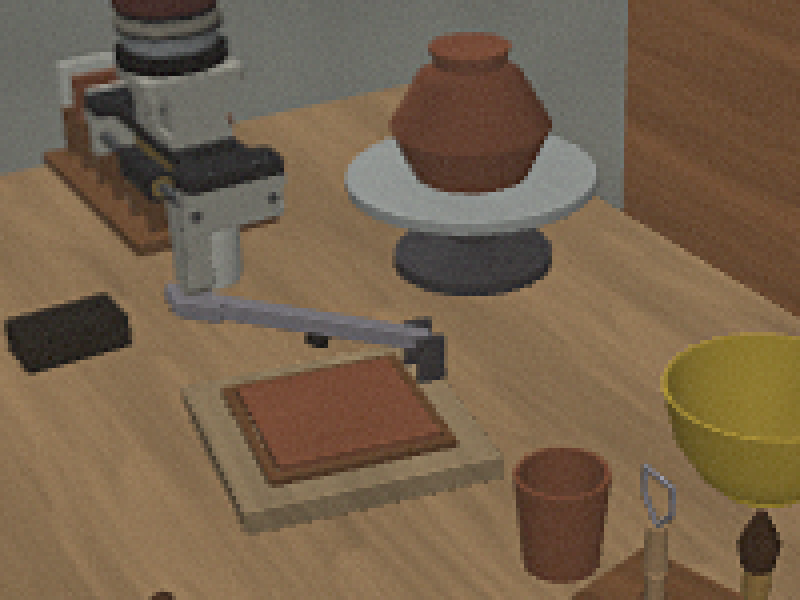

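The fingertips are on the paddle (crop (200,300), full image (250,225)) and the bar is coming down with them. I'll carry on down.

```bash
python3 -m crank '-1 0.05 0.01 0.133 0 0 0;-1 0.073 0.015 0.233 0 0 0;-1 0.093 0.02 0.333 0 0 0;-1 0.1 0.02 0.4 0 0 0;-1 0.1 0.02 0.42 0 0 0'; python3 -m crank '-1 0 0 0.02 0 0 0;-1 0 0 0.03 0 0 0;-1 0 0 0.04 0 0 0'
```

```text
t: 2.55
tool_pos: [0.4667, 0.2724, 0.0569]
tcp_rot: [-0.002, 1.0, 0.0, -0.0]
contact_force: [-0.6, -0.1, 0.5]
finger_gap: 0.005
grip_force: 0.2
t: 2.85
tool_pos: [0.4678, 0.2713, 0.0516]
tcp_rot: [-0.001, 1.0, 0.0, 0.001]
contact_force: [0.6, -0.2, 0.2]
finger_gap: 0.005
grip_force: 0.2
```

```bash
python3 -m crank '-1 0 0 0.01 0 0 0;-1 0 0 0.015 0 0 0'; python3 -m crank '-1 0 0 0.007 0 0 0;-1 0 0 0.013 0 0 0';  python3 -m crank '-1 0 0 0 0 0 0'; python3 - <<'E'
from h import *
i=viewer.snapshot("side");cv2.imwrite("pics/s2.png",i[200:290,220:330].repeat(6,0).repeat(6,1)); print(bot.get_obs()["contact_force"])
E
```

```text
t: 3.05
tool_pos: [0.4679, 0.2713, 0.051]
tcp_rot: [-0.001, 1.0, 0.0, 0.001]
contact_force: [-3.6, -1.4, 18.2]
finger_gap: 0.006
grip_force: 8.9
t: 3.25
tool_pos: [0.4679, 0.2714, 0.0508]
tcp_rot: [-0.001, 1.0, 0.0, 0.001]
contact_force: [-6.1, -3.8, 30.0]
finger_gap: 0.007
grip_force: 15.1
t: 3.35
tool_pos: [0.4679, 0.2713, 0.0509]
tcp_rot: [-0.001, 1.0, 0.0, 0.001]
contact_force: [-6.0, -1.8, 25.5]
finger_gap: 0.008
grip_force: 12.4
[-5.5796 -3.0419 24.5839]
```

View pics/s2.png

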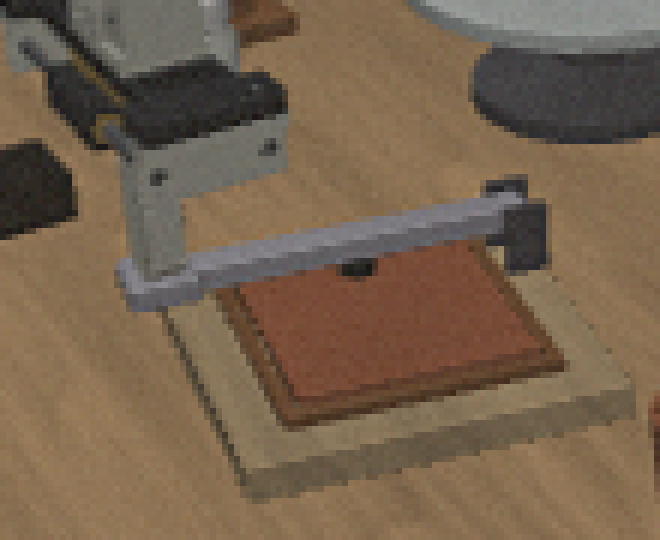

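Side crop: the bar is level with its foot on the tile (crop (357,267), full image (280,244)). The contact height of 51 mm and the rise in force show it is on its end stop. Next I retract and travel to the scriber.

```bash
python3 -m crank '-1 0 0 -0.15 0 0 0;-1 0 0 -0.5 0 0 0;-1 0 0 -0.83 0 0 0;-0.5 0 0 -1 0 0 0;0 0 -0.1 -1 0 0 0' 30; 
python3 -m crank '0 -0.1 -0.3 -0.08 0 0 0;0 -0.2 -0.6 -0.15 0 0 0;0 -0.3 -0.9 -0.22 0 0 0;0 -0.33 -1 -0.22 0 0 0;0 -0.33 -1 -0.22 0 0 0'
python3 -m crank '0 -0.1 -0.3 0 0 0 0;0 -0.2 -0.6 0 0 0 0;0 -0.3 -0.9 0 0 0 0;0 -0.33 -1 0 0 0 0;0 -0.33 -1 0 0 0 0'
python3 -m crank '0 -0.1 -0.3 0 0 0 0;0 -0.2 -0.6 0 0 0 0;0 -0.3 -0.9 0 0 0 0;0 -0.33 -1 0 0 0 0;0 -0.33 -1 0 0 0 0;0 -0.33 -1 0 0 0 0'; python3 - <<'E'
from h import *
o=bot.get_obs();print(o["joint_positions"],o["tool_pos"])
i=viewer.snapshot("top");cv2.imwrite("pics/t3f.png",i);cv2.imwrite("pics/t3.png",i[200:290,210:310].repeat(6,0).repeat(6,1))
E
```

```text
t: 3.9
tool_pos: [0.4697, 0.2595, 0.2017]
tcp_rot: [-0.003, 1.0, 0.004, 0.005]
contact_force: [0.6, 0.3, 0.2]
finger_gap: 0.127
grip_force: 0.0
t: 4.4
tool_pos: [0.5174, 0.101, 0.2291]
tcp_rot: [0.003, 1.0, -0.001, -0.001]
contact_force: [-0.9, -0.2, -0.7]
finger_gap: 0.494
grip_force: 0.0
t: 4.9
tool_pos: [0.5665, -0.0456, 0.2286]
tcp_rot: [0.001, 1.0, -0.0, -0.001]
contact_force: [0.5, 0.6, 0.1]
finger_gap: 0.501
grip_force: 0.0
t: 5.5
tool_pos: [0.6168, -0.189, 0.2294]
tcp_rot: [-0.003, 1.0, 0.002, -0.001]
contact_force: [-0.8, 0.9, -0.6]
finger_gap: 0.496
grip_force: 0.0
[ 0.2952  0.5998 -0.0527  1.4205  0.029   1.124   1.8165] [ 0.6168 -0.189   0.2294]
```

```bash
python3 -m crank '0 -0.04 -0.2 0 0 0 0;0 -0.097 -0.45 0 0 0 0;0 -0.097 -0.49 0 0 0 0;0 -0.097 -0.49 0 0 0 0;0 -0.097 -0.49 0.1 0 0 0;0 -0.097 -0.49 0.2 0 0 0;0 -0.097 -0.49 0.2 0 0 0'; python3 - <<'E'
from h import *
o=bot.get_obs();print(o["joint_positions"],o["tool_pos"])
a=viewer.snapshot("side")[210:350,370:470].repeat(4,0).repeat(4,1);b=viewer.snapshot("top")[170:270,380:480].repeat(4,0).repeat(4,1)
cv2.imwrite("pics/s4.png",np.hstack([a[:400],b]) if 0 else np.hstack([a,np.vstack([b,np.zeros((160,400,3),np.uint8)])]))
E
```

```text
t: 6.25
tool_pos: [0.6306, -0.2624, 0.1979]
tcp_rot: [-0.003, 1.0, 0.002, -0.002]
contact_force: [-0.1, -0.1, -0.3]
finger_gap: 0.502
grip_force: 0.0
[ 0.3887  0.6902 -0.0475  1.3349  0.0304  1.1229  1.9161] [ 0.6306 -0.2624  0.1979]
```

View pics/s4.png

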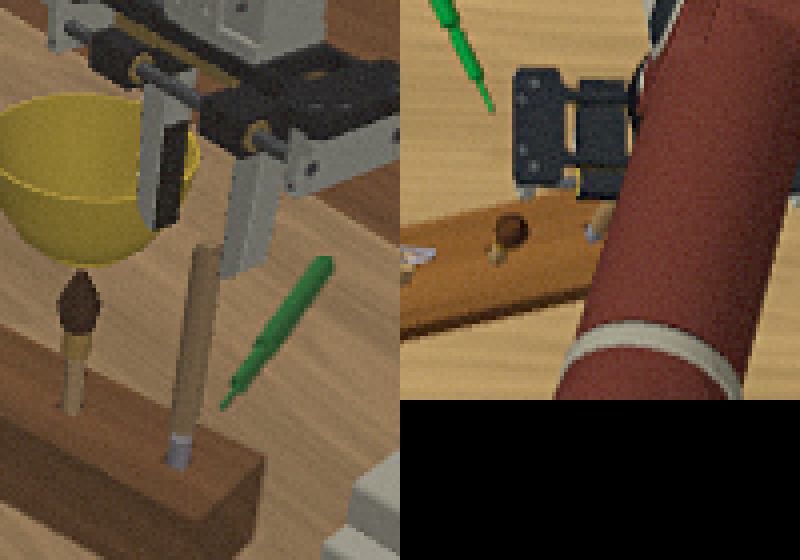

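Side crop: the scriber top at (207,250) lies between the two fingertips, (165,225) and (238,270). The green decoy's attitude has changed since the first picture, so I'll measure it before going down.

```bash
python3 - <<'E'
from h import *
def ends(i,roi):
    x,y,w,h=roi;hs=cv2.cvtColor(i,cv2.COLOR_BGR2HSV);m=np.zeros(hs.shape[:2],np.uint8);m[y:y+h,x:x+w]=cv2.inRange(hs,(45,120,30),(85,255,255))[y:y+h,x:x+w]
    p=np.argwhere(m>0)[:,::-1]; return p[p[:,1].argmin()],p[p[:,1].argmax()],len(p)
def rep(s,t):
    a=ends(s,(380,220,120,130));b=ends(t,(380,150,80,70));print(a,b,"upper",two(a[0],b[0]),"lower",two(a[1],b[1]))
rep(cv2.imread("pics/side0.png"),cv2.imread("pics/top0.png"))
print("t=5.5",ends(cv2.imread("pics/t3f.png"),(380,150,80,70)))
rep(viewer.snapshot("side"),viewer.snapshot("top"));rep(viewer.snapshot("side"),viewer.snapshot("top")); print(bot.get_obs()["t"])
E
```

```text
(array([432, 250]), array([424, 317]), 201) (array([414, 181]), array([406, 202]), 110) upper (array([ 0.725 , -0.2045,  0.188 ]), np.float64(0.0002266375398199641)) lower (array([ 0.7221, -0.2091,  0.0031]), np.float64(0.0013117606654767509))
t=5.5 (array([380, 150]), array([398, 190]), 191)
(array([450, 274]), array([425, 311]), 157) (array([380, 150]), array([402, 197]), 201) upper (array([ 0.8755, -0.1325,  0.0276]), np.float64(0.013380494702899396)) lower (array([ 0.7358, -0.1969,  0.0073]), np.float64(0.0018030833073715633))
(array([450, 274]), array([425, 311]), 148) (array([380, 150]), array([402, 197]), 200) upper (array([ 0.8755, -0.1325,  0.0276]), np.float64(0.013380494702899396)) lower (array([ 0.7358, -0.1969,  0.0073]), np.float64(0.0018030833073715633))
6.55
```

The green decoy had stood on its point on the table. It had already toppled at t=5.5, when the gripper was about 10 cm away and showed no contact force, so it fell on its own, and it now lies still. I'll leave it and grasp the scriber.

```bash
python3 -m crank '0 0 0 0.1 0 0 0;0 0 0 0.22 0 0 0;0 0 0 0.33 0 0 0;0 0 0 0.33 0 0 0'; python3 -m crank '-1 0 0 0 0 0 0;-1 0 0 0 0 0 0;-1 0 0 0 0 0 0;-1 0 0 0 0 0 0;-1 0 0 0 0 0 0;-1 0 0 0 0 0 0' 15
```

```text
t: 6.95
tool_pos: [0.6299, -0.2666, 0.1483]
tcp_rot: [-0.001, 1.0, 0.001, -0.002]
contact_force: [-0.4, 1.0, -0.9]
finger_gap: 0.498
grip_force: 0.0
t: 7.55
tool_pos: [0.6321, -0.2657, 0.1512]
tcp_rot: [-0.001, 1.0, 0.001, 0.001]
contact_force: [-0.5, 2.4, 3.4]
finger_gap: 0.171
grip_force: 14.9
```

The gap is 15.9 mm, which matches the 16 mm handle. Now I firm up the grip and lift straight up.

```bash
python3 -m crank '-1 0 0 0 0 0 0;-1 0 0 0 0 0 0;-1 0 0 -0.1 0 0 0;-1 0 0 -0.25 0 0 0' 45;python3 -m crank '-1 0 0 -0.2 0 0 0;-1 0 0 -0.4 0 0 0;-1 0 0 -0.6 0 0 0;-1 0 0 -0.8 0 0 0;-1 0 0 -0.8 0 0 0'; python3 - <<'E'
from h import *
o=bot.get_obs();print(o["joint_positions"],o["tool_pos"])
a=viewer.snapshot("side")
cv2.imwrite("pics/s5.png",cv2.resize(a[150:370,320:520],None,fx=2.7,fy=2.7))
E
```

```text
t: 7.95
tool_pos: [0.6305, -0.2666, 0.1854]
tcp_rot: [-0.001, 1.0, 0.001, -0.002]
contact_force: [0.3, -0.3, 0.2]
finger_gap: 0.165
grip_force: 44.9
t: 8.45
tool_pos: [0.6329, -0.2703, 0.3126]
tcp_rot: [0.0, 1.0, -0.004, 0.004]
contact_force: [0.2, 0.3, -0.0]
finger_gap: 0.163
grip_force: 44.9
[ 0.39    0.6198 -0.0399  1.1464  0.0275  1.3655  1.9227] [ 0.6329 -0.2703  0.3126]
```

View pics/s5.png

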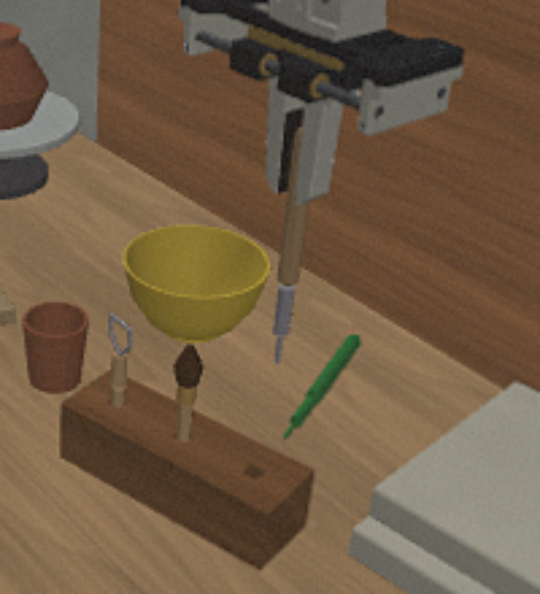

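The scriber is out of its well and held straight, with its point at crop (278,362). The loop tool and brush are undisturbed. Next I carry it to the jig.

```bash
python3 -m crank '-1 0 0 -0.1 0 0 0;-1 0.03 0.15 -0.15 0 0 0;-1 0.07 0.4 -0.15 0 0 0;-1 0.12 0.65 -0.15 0 0 0;-1 0.167 0.85 -0.15 0 0 0'
python3 -m crank '-1 0.05 0.25 0 0 0 0;-1 0.1 0.5 0 0 0 0;-1 0.15 0.75 0 0 0 0;-1 0.167 0.85 0 0 0 0'
python3 -m crank '-1 0.05 0.25 0 0 0 0;-1 0.1 0.5 0 0 0 0;-1 0.15 0.75 0 0 0 0;-1 0.167 0.85 0 0 0 0;-1 0.167 0.85 0 0 0 0'
python3 -m crank '-1 0 0 0 -0.08 0 0;-1 0 0 0 -0.16 0 0;-1 0 0 0 -0.24 0 0;-1 0 0 0 -0.32 0 0;-1 0 0 0 -0.4 0 0;-1 0 0 0 -0.48 0 0;-1 0 0 0 -0.5 0 0;-1 0 0 0 -0.5 0 0'
python3 - <<'E'
from h import *
o=bot.get_obs();print(o["joint_positions"],R.from_quat(o["tcp_rot"]).as_matrix())
E
```

```text
t: 9.0
tool_pos: [0.6049, -0.1382, 0.3279]
tcp_rot: [-0.001, 1.0, 0.0, -0.002]
contact_force: [0.2, 0.2, -0.6]
finger_gap: 0.169
grip_force: 44.9
t: 9.4
tool_pos: [0.5793, -0.0081, 0.3285]
tcp_rot: [-0.004, 1.0, 0.001, -0.002]
contact_force: [0.5, 0.1, -0.4]
finger_gap: 0.163
grip_force: 44.9
t: 9.9
tool_pos: [0.5551, 0.1164, 0.3293]
tcp_rot: [-0.003, 1.0, -0.0, -0.001]
contact_force: [-0.1, -0.8, -0.7]
finger_gap: 0.165
grip_force: 44.9
t: 10.7
tool_pos: [0.5561, 0.111, 0.3283]
tcp_rot: [0.003, 0.924, 0.381, -0.001]
contact_force: [0.6, -0.3, -0.5]
finger_gap: 0.166
grip_force: 44.9
[ 0.3779  0.4862 -0.3314  1.638  -0.6799  1.2035  1.9484] [[-1.      0.0054  0.0007]
 [ 0.0043  0.7091  0.7051]
 [ 0.0034  0.7051 -0.7091]]
```

```bash
python3 -m crank '-1 0 -0.1 0.1 0 0 0;-1 0 -0.2 0.2 0 0 0;-1 0 -0.3 0.3 0 0 0;-1 0 -0.4 0.4 0 0 0;-1 0 -0.5 0.5 0 0 0;-1 0 -0.57 0.57 0 0 0;-1 0 -0.613 0.613 0 0 0;-1 0 -0.613 0.613 0 0 0'
python3 - <<'E'
from h import *
s=viewer.snapshot("side");t=viewer.snapshot("top");cv2.imwrite("pics/s6f.png",s);cv2.imwrite("pics/t6f.png",t)
o=bot.get_obs();print(o["tool_pos"]);z=R.from_quat(o["tcp_rot"]).as_matrix()[:,2];P=o["tool_pos"]+.141*z;print("pred point",P,proj("side",P),proj("top",P))
a=cv2.resize(s[200:300,230:330],(400,400),interpolation=2);b=cv2.resize(t[200:300,210:310],(400,400),interpolation=2)
cv2.imwrite("pics/c6.png",np.hstack([a,b]))
E
```

```text
t: 11.5
tool_pos: [0.5553, 0.1155, 0.1998]
tcp_rot: [-0.001, 0.924, 0.383, -0.001]
contact_force: [0.1, 0.5, -1.0]
finger_gap: 0.169
grip_force: 44.9
[0.556  0.1155 0.2011]
pred point [0.5559 0.2152 0.1014] [[280.3063 229.4656]] [[253.1643 245.496 ]]
```

View pics/c6.png

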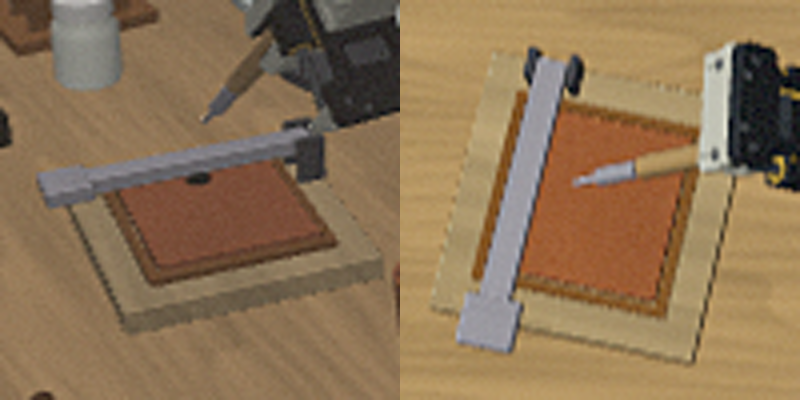

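The point is at side (281,230) and top (253,246), where it was predicted to be, so it has not slipped. The bar is level and the tile is in place. Now the final lowering.

```bash
python3 -m crank '-1 0 -0.06 0.05 0 0 0;-1 0 -0.12 0.1 0 0 0;-1 -0.007 -0.174 0.141 0 0 0;-1 -0.007 -0.174 0.141 0 0 0;-1 -0.007 -0.174 0.141 0 0 0;-1 -0.007 -0.174 0.141 0 0 0'
python3 - <<'E'
from h import *
print("tile",plane("top",[(257.2,251.2)],.024))
s=viewer.snapshot("side");t=viewer.snapshot("top")
o=bot.get_obs();z=R.from_quat(o["tcp_rot"]).as_matrix()[:,2];P=o["tool_pos"]+.141*z;print("pred point",P,proj("side",P),proj("top",P),abs(o["joint_vel"]).max())
m=cv2.inRange(cv2.cvtColor(t,cv2.COLOR_BGR2HSV),(4,150,60),(13,255,255));m[:200]=0;m[300:]=0;m[:,:215]=0;m[:,300:]=0
k=max(cv2.findContours(m,0,2)[0],key=cv2.contourArea);print(cv2.boxPoints(cv2.minAreaRect(k)))
a=cv2.resize(s[200:300,230:330],(400,400),interpolation=2);b=cv2.resize(t[200:300,210:310],(400,400),interpolation=2)
cv2.imwrite("pics/c7.png",np.hstack([a,b]))
E
```

```text
t: 12.2
tool_pos: [0.5568, 0.1118, 0.1672]
tcp_rot: [-0.001, 0.924, 0.383, -0.0]
contact_force: [0.6, 0.2, -0.1]
finger_gap: 0.163
grip_force: 44.9
tile [[0.556  0.2126 0.024 ]]
pred point [0.5566 0.2115 0.0677] [[281.7866 240.2427]] [[255.8976 247.8286]] 0.0015771405408753865
[[239.6169 267.6857]
 [249.0668 226.1061]
 [282.7367 233.7584]
 [273.2868 275.3379]]
```

View pics/c7.png

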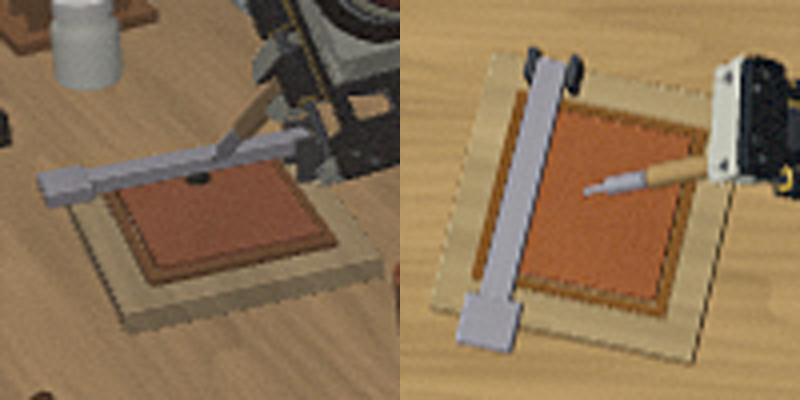

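The point is at top crop (585,192), full image (256,248), as predicted. It is 40 mm above the tile's middle and within 2 mm of the tile's centre as measured. The scriber is still, the bar is level and the tile hasn't moved, so I'll hand in.

```bash
python3 -c "
from workcell import ticket; print(ticket.finish_job())"
```

```text
the job is handed in; nothing more can be done
None
```

The job is handed in: the bar is pressed fully down, and the scriber is held at 45° with its point about 4 cm above the middle of the tile; the green look-alike toppled on its own during the run, with no contact force measured, and I left it lying.

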